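Clip the probe away and hold the bath lid below its balance point

ROBOT

A 6-joint arm with a two-finger parallel gripper is mounted at the origin on the work surface. World frame = base frame: x ahead of the robot, y to its left, z up, the work surface at z = 0. Lengths are in m, angles in rad, forces in N, time in s.
With the tool pointing down it reaches from about 0.25 to 0.8 m from the base axis. Payload 8.5 kg.
Tool frame: the origin (TCP) lies between the finger pads; the fingertips stand 11 mm ahead of it and the grasp point (between the pads) lies 8 mm behind it; z points along the fingers, y is the direction in which the jaws open and shut (so a half turn about z gives the same grasp; the last joint's range is limited). The gripper opens to 85 mm and grips with 20 to 120 N. Pads are 22 mm wide; open, the fingers measure 114 mm over their backs; the gripper's body (76 mm by 85 mm) begins 54 mm behind the grasp point. The pads swing forward as they close: fully open they stand 13 mm farther back than shut.
Start: joints at [1.311, 0.238, -0.013, 1.319, 0, 1.571], TCP at [0.135, 0.507, 0.218] pointing down, gripper open.
Joint ranges: [-2.66, 2.66], [-1.03, 1.9], [-1.14, 1.46], [-1.82, 2.27], [-1.45, 1.34], [-3.14, 3.14]. Speed limits (rad/s): [2.22, 2.22, 2.79, 3.14, 3.14, 3.14].

INTERFACE

Orientations are given as a 3x3 rotation matrix whose columns are the frame's x, y, z axes.
In Python, from workcell import bot, optics gives the robot as it stands.
- The arm moves only by the tool move_arm, never from a script. Its argument "rows" is one flat list of numbers, 7 for each row, row after row: the shift along the tool's x, y, z in m, then the turn, a rotation vector about the tool's x, y, z in rad, then the gripper's target within -1 to 1 (shut at 1, half-way at 0, fully open at -1). In form: [tx, ty, tz, wx, wy, wz, gripper, tx, ty, tz, wx, wy, wz, gripper, ...]. A call has 1 to 10 rows; each row shifts and turns the commanded pose from where the row before left it, along the tool's axes as they then stand; what a row does not reach is not made up. A row lasts 1/8 s, in which the tool goes at most 62.5 mm and 10.7 degrees, less where a joint would pass 70% of its speed; a pose out of reach is approached as far as the arm can. A call with a gripper value outside its range is refused whole. The fingers move at their own pace and stop on an object; "squeeze" is the grip in N (left out, the last holds). Time passes only in rows, so rows that do not move let the fingers close. It gives the time, the measured TCP pose, the force and the opening at its end, in the units of the state.
- bot.get_state(): the state, without advancing time (a new reading comes with each control period).
- optics.capture(name): name is "side" or "top"; returns a dict with "color" (480x640x3 uint8, red, green, blue), "fx", "fy", "cx", "cy" (pixels), "position" and "attitude" of the camera in the world. Camera axes: x right, y up, looking along -z (the intrinsics and any distortion apply to the point x, -y, -z); pixel columns grow to the right and rows downward; lengths in m; the calibration is good to about 2 mm. A picture is of the moment at which its call begins. There is no depth.
- bot.sign_off(): hands the job in, once; it reports no verdict.
The state is a dict: "t": time; "joints": joint angles; "joint_velocities": joint speeds; "effort": joint torques, N m; "ee_pos": TCP position; "ee_rot": TCP orientation; "wrist_force": force on the tool from outside, world axes, zero at the start; "wrist_torque": the same for the moment, N m; "gripper_width": finger opening in m.
Only numpy, scipy, OpenCV 4.12 (cv2) and the standard library are available. Lean on these libraries where they do the work, as an engineer would, in place of code of your own. Each camera call takes 0.05 s, during which the arm holds its last target. There are 200 camera calls.

TASK

Take the steel thermometer probe off the lid of the grey sample bath, press it down into the green clip until both orange jaws have sprung shut over it, and let go of it. Then raise the lid (it has a red pull bar) a little past its balance point, keeping hold so that it does not swing right open, ease it back and finish while holding it still just below balance (between about 5 and 15 degrees below), so that it would fall shut if you let go. Leave the glassware, bottles and stopper where they stand.

Things in the scene. Friction and masses are not known exactly. Their poses are not given: they have to be found in the camera images.
- bath: Grey steel sample bath, an open box 200 x 220 x 80 mm (x, y, z) fixed to the bench, shut by a hinged lid. Origin: centre of its underside. +x points from the robot-side front to the hinge at the far side, y along the hinge, z up.
- lid_hinge (a point): Point on the lid's hinge axis, in the middle of the far top rim of the bath: 100 mm in +x and 80 mm in z from the bath's origin. The axis runs along the bath's y; this point does not move.
- lid (a joint): Lid angle (rad): 0 shut, grows as the front rises, stop at 1.75. Plate 205 x 224 x 10 mm, 0.8 kg, underside level with the hinge axis; a spring helps it. It balances at 0.90 rad (52 degrees): below that it falls shut, above that the spring carries it right open. Torques are slight: about 1 N at the bar when shut, 0.06 N m at 0.1 rad from balance; hinge friction 0.004 N m.
- lid_bar (a point): Middle of the lid's red round pull bar, 12 mm thick, 122 mm long, parallel to the hinge, beyond the lid's front edge (free gap 39 mm). It turns with the lid, 250 mm from the hinge and 5 mm above the lid's underside plane; its arms, 10 mm thick, are 55 mm either side of the middle. When shut its centre is 85 mm above the bench.
- probe: Loose steel thermometer probe: rod 14 mm in diameter, 180 mm long, 0.09 kg, a blue band at each end. Origin at its middle, y along the rod; either end may go either way. Starts parallel to the hinge on two black rests on the shut lid, centre 107 mm above the bench, 17 mm above the lid's top. The rests, 14 mm wide and 16 mm high, are 60 mm either side of the lid's middle; between them is free.
- clip: Green clip fixed to the bench: base 64 x 150 x 12 mm, two forks 16 mm thick and 70 mm high, 50 mm either side of the middle along y. Origin: centre of its underside; y is the line the rod is to lie along. Slots open at the top, 19 mm wide at the seat, 24 mm above. Seated, the rod's centre is 45 mm above the bench, over the origin. Between the forks (84 mm) fingers can go down to the base.
- jaw_left (a joint): Angle (rad) of the orange sprung jaw across the +y fork's slot: 0 shut (level, 63 mm above the bench, hinged on the slot's -x side, 13 mm long, 3 mm thick), up to 1.4 pushed down. Gives way downward only, at about 1 to 4 N, and springs back over the rod once that is down in its seat, keeping it from coming up.
- jaw_right (a joint): The same for the jaw of the -y fork.
- beaker_a: Clear glass beaker, 60 mm wide, 80 mm high, loose, behind the clip. Bystander; origin at the centre of its underside.
- beaker_b: Greenish glass beaker, 50 mm wide, 65 mm high, loose, behind the clip. Bystander; origin at the centre of its underside.
- dish: Shallow clear glass dish, 70 mm wide, 18 mm high, loose, in front of the bath. Bystander; origin under its centre.
- vial: Amber jar 32 mm wide, 65 mm high, loose, standing between bath and clip. Bystander; origin under its centre.
- reagent: Amber reagent jar 66 mm wide, 120 mm high, loose, on the left of the bench. Bystander; origin under its centre.
- wash: White bottle with a red cap, 60 mm wide, 140 mm high, loose, on the right of the bench. Bystander; origin under its centre.
- stopper: Black rubber stopper, 38 mm wide, 30 mm high, loose, on the right of the bench. Bystander; origin under its centre.
Not all that is in view belongs to the job. There is more than one size of the probe; the one meant has the size given above.

How it is judged:
By the outcome, as a careful person would: the job done as asked, in the order asked, and still so for the second after the job is handed in, while the arm keeps its last pose, push and grip.
It also fails if it takes over 72 s, if anything falls off the work surface, if the arm or the gripper's body presses on something with over 40 N, if the wrist force passes 120 N, or if a joint passes its speed limit or range.

## Working session

There is one attempt and no reset: what is moved stays moved. The work goes in short steps, Python scripts to look and compute and a tool call to move; the robot and the scene stay as the last step left them, time stands still between calls to the robot, and variables do not carry over. Pictures are saved under pics/ and viewed, about 8 in all and at most 12, crops included, and the job is handed in when it is done.

Besides the shell and the picture viewer there is one more tool, called after "Call:" by a JSON object that holds its "op" and its "data". move_arm: Moves the arm, as the interface text tells. Its arguments: {"type":"object","properties":{"rows":{"type":"array"},"squeeze":{"type":"number"}},"required":["rows"]}

```bash
mkdir -p pics
python3 - <<'E'
from workcell import bot, optics
import cv2,json
s=bot.get_state(); print(s)
for n in("side","top"):
    c=optics.capture(n); cv2.imwrite(f"pics/{n}0.png",c["color"][:,:,::-1]); print({k:v for k,v in c.items() if k!="color"})
E
```

```text
{'t': 0.0, 'joints': array([ 1.31101950e+00,  2.38792824e-01, -1.42730090e-02,  1.31919194e+00,
        1.00398567e-05,  1.57080159e+00]), 'joint_velocities': array([ 1.63037763e-03, -2.02189193e-03, -4.79610212e-05,  6.39330705e-04,
       -4.03465992e-04,  4.79462703e-04]), 'effort': array([-1.42932254e-04, -5.38787842e+01,  3.46432114e+01,  1.85837480e-02,
       -1.63498667e-04, -2.21034941e-05]), 'ee_pos': array([0.13473764, 0.50695934, 0.21736402]), 'ee_rot': array([[-9.66445973e-01,  2.56869679e-01, -3.85097746e-04],
       [ 2.56869968e-01,  9.66444945e-01, -1.40983402e-03],
       [ 1.00321563e-05, -1.46144846e-03, -9.99998932e-01]]), 'wrist_force': array([-0.82189778,  0.34493937,  0.60253661]), 'wrist_torque': array([-0.02281936,  0.01065286, -0.02324116]), 'gripper_width': 0.08531925399449779}
{'fx': 470.2586688731672, 'fy': 470.2586688731672, 'cx': 325.6794614221331, 'cy': 246.25913200579163, 'position': array([0.01689926, 1.05949032, 0.803037  ]), 'attitude': array([[-0.92778848,  0.191177  , -0.32040583],
       [-0.37305088, -0.49016328,  0.78776456],
       [-0.00644871,  0.85040656,  0.52608659]])}
{'fx': 593.2885996366988, 'fy': 593.2885996366988, 'cx': 319.9996506669407, 'cy': 242.4483990084255, 'position': array([ 0.20517988, -0.00591117,  1.43545414]), 'attitude': array([[-1.58974311e-02,  9.84647525e-01, -1.73829006e-01],
       [-9.99871087e-01, -1.60472521e-02,  5.43607449e-04],
       [-2.25421615e-03,  1.73815239e-01,  9.84775701e-01]])}
```

View pics/side0.png

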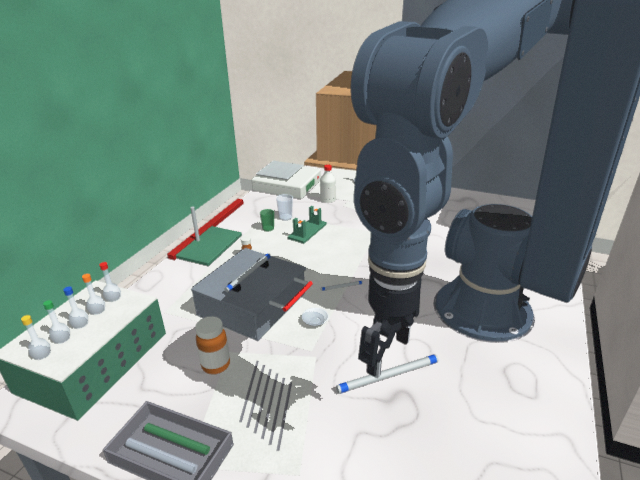

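View pics/top0.png

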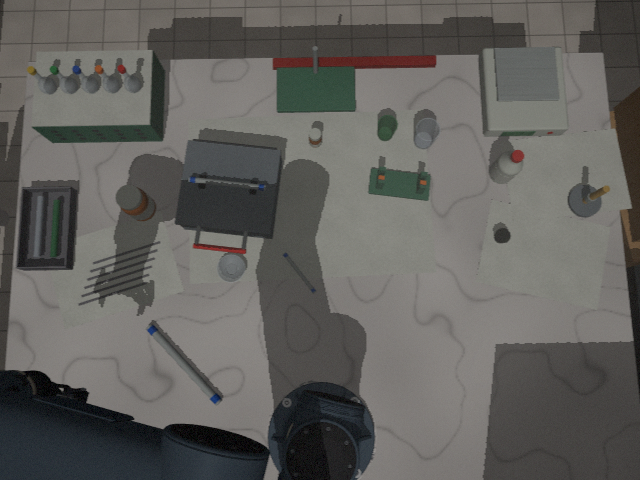

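The side view shows the bath at about (250,290), its probe from (235,285) to (265,258), and the red bar at (298,295). The clip is near (307,228). In the top view the probe's blue bands are at (192,179) and (264,186), the red bar runs (194,246)–(245,251), and the orange jaws are at (380,178) and (423,183). I'll measure these with masks.

```bash
cat > h.py <<'E'
from workcell import bot, optics
import cv2, numpy as np
def ray(c,u,v):
    return c["attitude"]@np.array([(u-c["cx"])/c["fx"],-(v-c["cy"])/c["fy"],-1.])
def onz(c,u,v,z):
    d=ray(c,u,v); p=c["position"]; return p+d*(z-p[2])/d[2]
def proj(c,P):
    q=c["attitude"].T@(np.asarray(P)-c["position"]); return c["cx"]+c["fx"]*q[0]/-q[2], c["cy"]-c["fy"]*q[1]/-q[2]
def tri(c1,a,c2,b):
    d1,d2=ray(c1,*a),ray(c2,*b); A=np.c_[d1,-d2]; s=np.linalg.lstsq(A,c2["position"]-c1["position"],rcond=None)[0]
    P=c1["position"]+d1*s[0];Q=c2["position"]+d2*s[1]; return (P+Q)/2,np.linalg.norm(P-Q)
H={"blue":((105,120,60),(130,255,255)),"red":((0,150,80),(6,255,255)),"orange":((7,130,90),(20,255,255)),"green":((60,80,20),(90,255,255))}
def blobs(c,col,box,mn=4):
    x0,y0,x1,y1=box; h=cv2.cvtColor(c["color"],cv2.COLOR_RGB2HSV); m=cv2.inRange(h,*map(np.array,H[col]))
    if col=="red": m|=cv2.inRange(h,np.array((174,150,80)),np.array((180,255,255)))
    k=np.zeros_like(m);k[y0:y1,x0:x1]=m[y0:y1,x0:x1]
    n,l,st,ce=cv2.connectedComponentsWithStats(k)
    return [(st[i],ce[i],cv2.minAreaRect(np.argwhere(l==i)[:,::-1].astype(np.float32))) for i in range(1,n) if st[i][4]>=mn]
E
python3 - <<'E'
from h import *
t=optics.capture("top"); s=optics.capture("side")
for col,tb,sb,z in(("blue",(170,160,290,205),(200,230,290,310),.107),("red",(180,235,260,260),(260,270,330,320),.085),("orange",(365,165,440,200),(285,195,335,245),.063),("green",(355,155,445,210),(280,195,335,250),.012)):
    for n,c,b in(("top",t,tb),("side",s,sb)):
        for st,ce,r in blobs(c,col,b):
            print(col,n,st[4],ce.round(1),"rect",np.round(r[0],1),np.round(r[1],1),round(r[2],1),"P",onz(c,*ce,z).round(4))
v=np.hstack([cv2.resize(t["color"][120:270,170:300],None,fx=3,fy=3,interpolation=2),cv2.resize(t["color"][150:212,355:445],(400,276),interpolation=2)[:].repeat(1,0) if 0 else np.vstack([cv2.resize(t["color"][150:212,360:440],(400,310),interpolation=2),cv2.resize(s["color"][195:250,280:340],(400,140*0+367-227),interpolation=2)])])
cv2.imwrite("pics/crop1.png",v[:,:,::-1]);
E
```

```text
blue top 27 [192.2 179.4] rect [192.  179.5] [5. 4.] 90.0 P [0.5929 0.2873 0.107 ]
blue top 21 [261.  186.4] rect [260.9 186.3] [4.4 4.4] 18.4 P [0.5734 0.1278 0.107 ]
blue side 15 [267.5 255.6] rect [267.5 255.5] [4.2 2.8] 45.0 P [0.5708 0.12   0.107 ]
blue side 24 [229.7 286.4] rect [229.8 286.2] [5.7 3.5] 45.0 P [0.5919 0.2792 0.107 ]
red top 141 [220.1 248.9] rect [219.4 248.6] [51.5  3.7] 6.1 P [0.4321 0.224  0.085 ]
red side 171 [296.7 296.3] rect [297.3 295.8] [ 4.2 38.9] 45.0 P [0.4331 0.229  0.085 ]
orange top 20 [381. 177.] rect [380.9 176.9] [5.1 3.6] 14.0 P [ 0.6041 -0.1552  0.063 ]
orange top 23 [422.6 182.1] rect [422.7 182. ] [5.7 3.5] 18.4 P [ 0.59   -0.2543  0.063 ]
orange side 5 [315.8 209.4] rect [316.  209.5] [1. 2.] 90.0 P [ 0.5887 -0.2591  0.063 ]
orange side 6 [299.5 221.5] rect [299.5 221.5] [1. 3.] 90.0 P [ 0.6049 -0.1604  0.063 ]
green side 583 [307.2 227.1] rect [305.6 224.8] [24.  42.4] 49.6 P [ 0.6043 -0.218   0.012 ]
```

View pics/crop1.png

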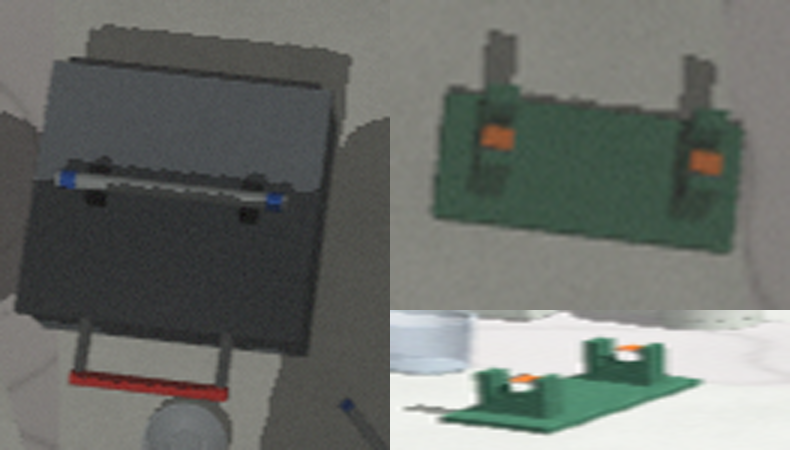

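Crop 1 shows the bath with the probe centred on its rests and the red bar free in front with the dish below it. The clip is fully visible with both jaws shut, and its base corners in the top view are about (372.4,167.4), (430.4,174), (428.4,200) and (369,193.4).

```bash
cat >> h.py <<'E'
from scipy.spatial.transform import Rotation as R
def down(yaw):  # tool z down, tool y along world angle yaw
    y=np.array([np.cos(yaw),np.sin(yaw),0]);z=np.array([0,0,-1.]);return np.c_[np.cross(y,z),y,z]
def plan(P,Rt,n):
    """rows of n equal steps: world-straight line, with turn first-order in tool axes"""
    s=bot.get_state(); R0=s["ee_rot"]; w=R.from_matrix(R0.T@Rt).as_rotvec()/n
    d=(np.array(P)-s["ee_pos"])/n; out=[]
    for i in range(n):
        Ri=R0@R.from_rotvec(w*i).as_matrix(); out.append(np.r_[Ri.T@d,w].round(4).tolist())
    for o in out: print(o)
E
python3 - <<'E'
from h import *
t=optics.capture("top"); s=optics.capture("side")
for a,b in(((192.2,179.4),(229.7,286.4)),((261,186.4),(267.5,255.6)),((220.1,248.9),(296.7,296.3)),((381,177),(299.5,221.5)),((422.6,182.1),(315.8,209.4))):
    P,e=tri(t,a,s,b); print(P.round(4),round(e,4))
C=[onz(t,u,v,.012)[:2] for u,v in((372.4,167.4),(430.4,174),(428.4,200),(369,193.4))]; print(np.round(C,4),np.mean(C,0).round(4))
b=blobs(t,"red",(180,235,260,260))[0][2]; bp=cv2.boxPoints(b); P=[onz(t,*p,.085) for p in bp]; print(np.round(P,4))
h=[onz(t,u,v,.107) for u,v in((187.5,179),(266,187))];print(np.round(h,4),np.mean(h,0))
plan([.582,.205,.218],down(-.122),9)
E
```

```text
[0.5895 0.2852 0.1125] 0.0038
[0.5697 0.1263 0.1119] 0.005
[0.4339 0.2251 0.0816] 0.0024
[ 0.6028 -0.1551  0.0663] 0.0009
[ 0.5879 -0.2541  0.0659] 0.0025
[[ 0.6442 -0.1403]
 [ 0.6247 -0.2839]
 [ 0.5584 -0.2757]
 [ 0.5776 -0.1298]] [ 0.6012 -0.2074]
[[0.4362 0.2853 0.085 ]
 [0.4449 0.2846 0.085 ]
 [0.43   0.1662 0.085 ]
 [0.4213 0.1671 0.085 ]]
[[0.5941 0.2982 0.107 ]
 [0.5719 0.1161 0.107 ]] [0.58297253 0.20715265 0.107     ]
[-0.0566, -0.0197, -0.0, -0.0001, 0.0, 0.1592]
[-0.0591, -0.0105, -0.0, -0.0001, 0.0, 0.1592]
[-0.06, -0.001, -0.0, -0.0001, 0.0, 0.1592]
[-0.0594, 0.0086, -0.0, -0.0001, 0.0, 0.1592]
[-0.0572, 0.0179, -0.0, -0.0001, 0.0, 0.1592]
[-0.0537, 0.0267, -0.0, -0.0001, 0.0, 0.1592]
[-0.0488, 0.0349, -0.0, -0.0001, 0.0, 0.1592]
[-0.0426, 0.0422, -0.0, -0.0001, 0.0, 0.1592]
[-0.0354, 0.0484, -0.0, -0.0001, 0.0, 0.1592]
```

Call:
{"op": "move_arm", "data": {"rows": [-0.0566,-0.0197,0,0,0,0.159,-0.3,-0.0591,-0.0105,0,0,0,0.159,-0.3,-0.06,-0.001,0,0,0,0.159,-0.3,-0.0594,0.0086,0,0,0,0.159,-0.3,-0.0572,0.0179,0,0,0,0.159,-0.3,-0.0537,0.0267,0,0,0,0.159,-0.3,-0.0488,0.0349,0,0,0,0.159,-0.3,-0.0426,0.0422,0,0,0,0.159,-0.3,-0.0354,0.0484,0,0,0,0.159,-0.3,0,0,0,0,0,0,-0.3], "squeeze": 60}}

```text
t: 1.55
ee_pos: [0.5852, 0.2028, 0.2168]
ee_rot: [[0.126, 0.992, -0.0], [0.992, -0.126, -0.001], [-0.001, -0.0, -1.0]]
wrist_force: [-0.2, 1.1, 0.0]
gripper_width: 0.0556
```

Run:
```python
from h import *
s=bot.get_state(); print(s["t"],s["joints"].round(2),s["ee_pos"],s["gripper_width"],s["wrist_force"])
plan([.582,.206,.104],down(-.122),4)
t=optics.capture("top"); si=optics.capture("side")
cv2.imwrite("pics/c2.png",np.hstack([cv2.resize(t["color"][120:270,170:300],(390,450)),cv2.resize(si["color"][220:330,190:320],(400,450))])[:,:,::-1])
```

```text
1.55 [ 0.33  0.4   0.23  1.39 -0.    2.03] [0.58520417 0.20277754 0.21677808] 0.055649820499746656 [-0.20928391  1.08156569  0.03598545]
[0.0007, -0.0009, 0.0282, -0.0001, 0.0002, -0.0011]
[0.0007, -0.0009, 0.0282, -0.0001, 0.0002, -0.0011]
[0.0007, -0.0009, 0.0282, -0.0001, 0.0002, -0.0011]
[0.0007, -0.0009, 0.0282, -0.0001, 0.0002, -0.0011]
```

View pics/c2.png

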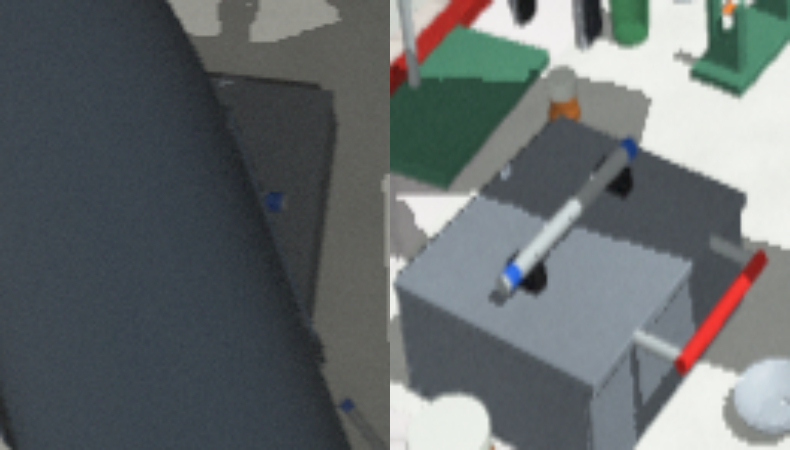

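Crop 2 shows the side view of the probe on its rests, with fingers above at the top edge (around x 520–590 of the crop). The top view is blocked by the arm. I'll descend and grip.

Call:
{"op": "move_arm", "data": {"rows": [0.001,-0.001,0.03,0,0,0,-0.3,0.001,-0.001,0.03,0,0,0,-0.3,0.001,-0.001,0.03,0,0,0,-0.3,0,0,0.022,0,0,0,-0.3,0,0,0,0,0,0,-0.3,0,0,0,0,0,0,1,0,0,0,0,0,0,1,0,0,0,0,0,0,1,0,0,0,0,0,0,1,0,0,0,0,0,0,1], "squeeze": 60}}

```text
t: 2.9
ee_pos: [0.5798, 0.2088, 0.1061]
ee_rot: [[0.12, 0.993, 0.0], [0.993, -0.12, -0.0], [-0.0, 0.0, -1.0]]
wrist_force: [0.1, -0.2, 0.3]
gripper_width: 0.0
```

Call:
{"op": "move_arm", "data": {"rows": [0,0,0,0,0,0,1,0,0,-0.01,0,0,0,1,0,0,-0.03,0,0,0,1,0,0,-0.03,0,0,0,1,0,0,-0.03,0,0,0,1,0,0,0,0,0,0,1]}}

```text
t: 3.65
ee_pos: [0.581, 0.2093, 0.2091]
ee_rot: [[0.12, 0.993, 0.005], [0.993, -0.12, 0.002], [0.002, 0.004, -1.0]]
wrist_force: [0.4, -0.1, 0.3]
gripper_width: 0.0002
```

Run:
```python
from h import *
s=bot.get_state(); print(s["t"],s["joints"].round(2),s["ee_pos"],s["gripper_width"],s["wrist_force"])
plan([.601,-.207,.204],down(-.14),9)
t=optics.capture("top"); si=optics.capture("side")
for n,c,b in(("s",si,(180,180,330,310)),("t",t,(170,100,300,230))):
    for st,ce,r in blobs(c,"blue",b): print(n,st[4],ce.round(1),onz(c,*ce,s["ee_pos"][2]-.003).round(4))
cv2.imwrite("pics/c3.png",cv2.resize(si["color"][180:330,190:340],(600,600))[:,:,::-1])
```

```text
3.65 [ 0.35  0.4   0.2   1.36 -0.    2.04] [0.58103914 0.20930088 0.20914273] 0.00023916104664690695 [ 0.39643924 -0.13786824  0.33898617]
[-0.0457, 0.0077, 0.0005, 0.0005, -0.0002, 0.0022]
[-0.0456, 0.0078, 0.0005, 0.0005, -0.0002, 0.0022]
[-0.0456, 0.0079, 0.0005, 0.0005, -0.0002, 0.0022]
[-0.0456, 0.008, 0.0005, 0.0005, -0.0002, 0.0022]
[-0.0456, 0.0081, 0.0005, 0.0005, -0.0002, 0.0022]
[-0.0456, 0.0082, 0.0005, 0.0005, -0.0002, 0.0022]
[-0.0456, 0.0083, 0.0006, 0.0005, -0.0002, 0.0022]
[-0.0455, 0.0084, 0.0006, 0.0005, -0.0002, 0.0022]
[-0.0455, 0.0085, 0.0006, 0.0005, -0.0002, 0.0022]
s 15 [267.5 255.6] [0.4919 0.2538 0.2061]
s 23 [229.8 286.5] [0.5097 0.3904 0.2061]
s 8 [323.1 288.1] [0.3228 0.3234 0.2061]
t 23 [260.7 186.4] [0.546  0.1183 0.2061]
```

View pics/c3.png

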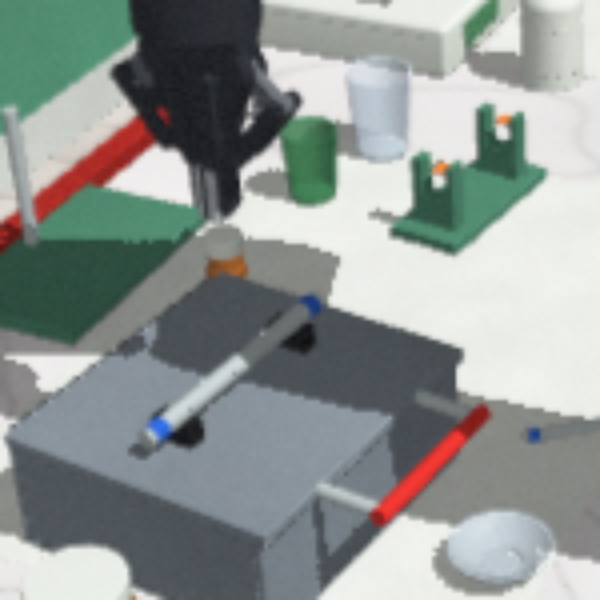

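Crop 3 shows the grip closed empty and the probe still on its rests, unmoved. The fingertip is at about image (243,234). I'll check the tip against its expected projection.

Run:
```python
from h import *
s=bot.get_state();p=s["ee_pos"]
t=optics.capture("top"); si=optics.capture("side")
print("tip exp",proj(si,p+[0,0,-.011]),proj(t,p+[0,0,-.011]))
for e in((.592,.287,.107),(.5735,.127,.107),(.583,.206,.107)): print(proj(si,e),proj(t,e))
print(proj(si,(.5798,.2088,.095)))
```

```text
tip exp (np.float64(244.90511474695234), np.float64(243.18353696041277)) (np.float64(219.51013001765924), np.float64(173.33333525624454))
(np.float64(227.93184689690702), np.float64(288.18219678863)) (np.float64(192.29746762384661), np.float64(179.77871591860583))
(np.float64(265.3655794429553), np.float64(256.7123727515486)) (np.float64(261.30352964720623), np.float64(186.4017040139176))
(np.float64(247.68078344110882), np.float64(271.4466306756364)) (np.float64(227.1942832392051), np.float64(182.97510179953522))
(np.float64(248.64705476756632), np.float64(276.07005942109106))
```

Run:
```python
from h import *
si=optics.capture("side")
cv2.imwrite("pics/c4.png",cv2.resize(si["color"][180:260,205:285],(560,560),interpolation=0)[:,:,::-1])
print(bot.get_state()["ee_pos"])
```

```text
[0.57926428 0.20862142 0.20501272]
```

View pics/c4.png

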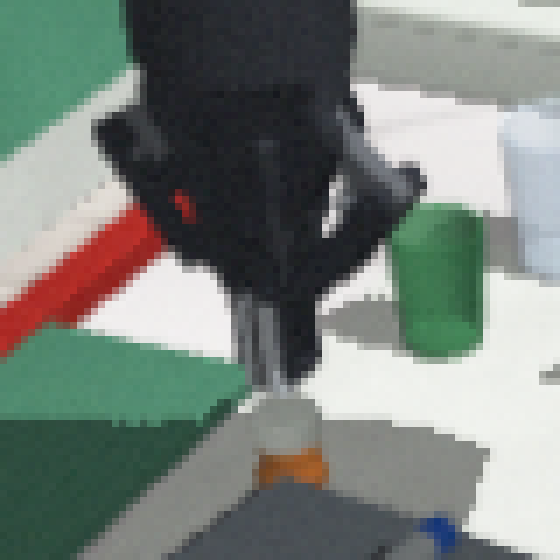

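The fingertips end at about (246,236) in the image, roughly 9 px (about 25 mm) higher than the stated geometry predicts. That explains closing above the rod. I'll reopen, descend lower and check by sight.

Call:
{"op": "move_arm", "data": {"rows": [0,0.003,0.01,0,0,0,-0.1,0,0,0.03,0,0,0,-0.1,0,0,0.03,0,0,0,-0.1,0,0,0.02,0,0,0,-0.1,0,0,0.01,0,0,0,-0.1,0,0,0,0,0,0,-0.1,0,0,0,0,0,0,-0.1]}}

```text
t: 4.78
ee_pos: [0.5832, 0.2086, 0.1067]
ee_rot: [[0.12, 0.993, 0.001], [0.993, -0.12, 0.0], [0.0, 0.001, -1.0]]
wrist_force: [0.4, -0.1, -0.3]
gripper_width: 0.0472
```

Run:
```python
from h import *
si=optics.capture("side")
cv2.imwrite("pics/c5.png",cv2.resize(si["color"][210:310,200:300],(600,600),interpolation=0)[:,:,::-1])
s=bot.get_state();print(s["t"],s["ee_pos"],s["gripper_width"],s["wrist_force"])
```

```text
4.825 [0.5833037  0.20866196 0.10686667] 0.047082939651701065 [-0.04443149 -0.26892584 -0.21496421]
```

View pics/c5.png

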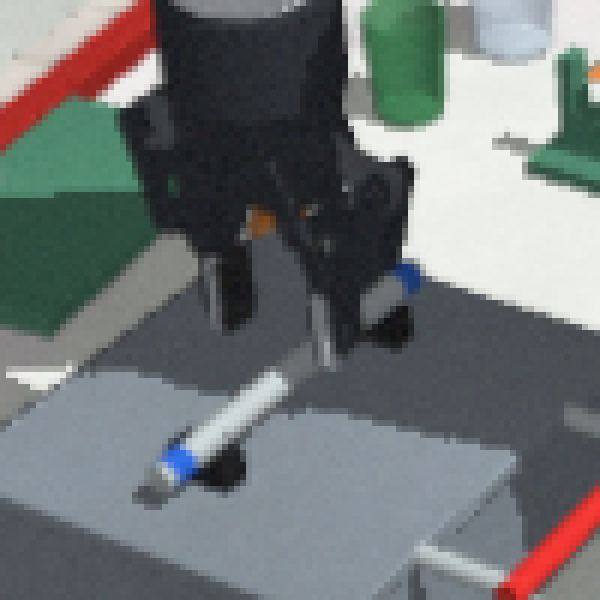

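Run:
```python
from h import *
si=optics.capture("side")
for d in(.0235,.038):
  for sg in(-1,1):
    for z in(.095,.11,.125): print(sg*d,z,np.round(proj(si,[.583+sg*d*.993,.2087-sg*d*.12,z]),1))
```

```text
-0.0235 0.095 [254.9 278.3]
-0.0235 0.11 [254.4 273.5]
-0.0235 0.125 [253.9 268.7]
0.0235 0.095 [240.4 273.3]
0.0235 0.11 [239.8 268.6]
0.0235 0.125 [239.2 263.8]
-0.038 0.095 [259.5 279.8]
-0.038 0.11 [259.1 275.1]
-0.038 0.125 [258.6 270.2]
0.038 0.095 [235.9 271.8]
0.038 0.11 [235.3 267.1]
0.038 0.125 [234.7 262.4]
```

In crop 5 the near tip is at about (255,271) and the far tip at (239,265) in the image, so both tips straddle the rod at z≈0.12. I'll go about 22 mm lower and close.

Call:
{"op": "move_arm", "data": {"rows": [0,0,0.012,0,0,0,-0.1,0,0,0.007,0,0,0,-0.1,0,0,0.003,0,0,0,-0.1,0,0,0,0,0,0,-0.1]}}

```text
t: 5.38
ee_pos: [0.5826, 0.2084, 0.0837]
ee_rot: [[0.12, 0.993, -0.001], [0.993, -0.12, -0.0], [-0.0, -0.001, -1.0]]
wrist_force: [0.5, -0.5, 0.8]
gripper_width: 0.0471
```

Call:
{"op": "move_arm", "data": {"rows": [0,0,0,0,0,0,1,0,0,0,0,0,0,1,0,0,0,0,0,0,1,0,0,0,0,0,0,1,0,0,0,0,0,0,1]}}

```text
t: 6.0
ee_pos: [0.5829, 0.2085, 0.0843]
ee_rot: [[0.12, 0.993, 0.0], [0.993, -0.12, 0.0], [0.0, 0.0, -1.0]]
wrist_force: [-1.3, -0.2, 4.2]
gripper_width: 0.0119
```

The width of 11.9 mm is less than the 14 mm rod, with a 4 N upward force, so the pads are pinching only the top of the rod. I'll open and go deeper in guarded steps.

Call:
{"op": "move_arm", "data": {"rows": [0,0,0,0,0,0,-0.1,0,0,0,0,0,0,-0.1,0,0,0,0,0,0,-0.1,0,0,0.003,0,0,0,-0.1,0,0,0.003,0,0,0,-0.1,0,0,0,0,0,0,-0.1]}}

```text
t: 6.75
ee_pos: [0.5825, 0.2084, 0.0776]
ee_rot: [[0.12, 0.993, -0.001], [0.993, -0.12, -0.0], [-0.0, -0.001, -1.0]]
wrist_force: [0.5, -0.1, 0.3]
gripper_width: 0.0469
```

Run:
```python
from h import *
si=optics.capture("side")
s=bot.get_state();print(s["t"],s["ee_pos"],s["gripper_width"],s["wrist_force"])
for st,ce,r in blobs(si,"blue",(200,230,290,310)): print(st[4],ce.round(1),onz(si,*ce,.107).round(4))
cv2.imwrite("pics/c6.png",cv2.resize(si["color"][220:300,210:290],(560,560),interpolation=0)[:,:,::-1])
```

```text
6.8 [0.58262109 0.20844911 0.07777868] 0.046817081550900724 [-0.15017531 -0.16012465 -0.20441338]
23 [229.5 286.4] [0.5923 0.2794 0.107 ]
```

View pics/c6.png

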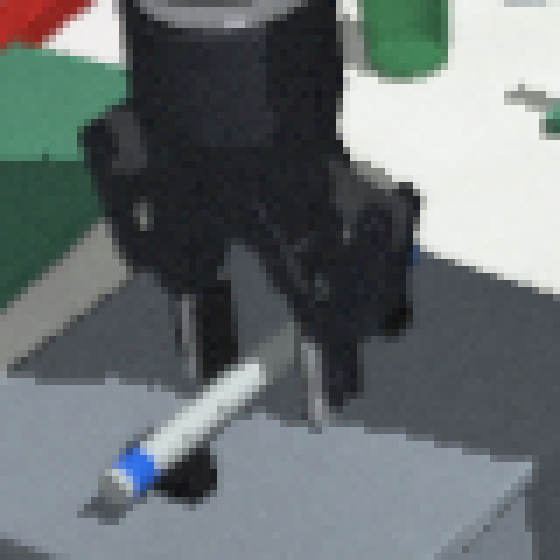

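Crop 6 shows the tips straddling the rod close to the lid, with the near tip at about (256,281) and the far tip at (239,275). There is no contact force, so I'll close here.

Call:
{"op": "move_arm", "data": {"rows": [0,0,0,0,0,0,1,0,0,0,0,0,0,1,0,0,0,0,0,0,1,0,0,0,0,0,0,1,0,0,0,0,0,0,1]}}

```text
t: 7.42
ee_pos: [0.5828, 0.2085, 0.0782]
ee_rot: [[0.12, 0.993, 0.0], [0.993, -0.12, 0.0], [0.0, 0.0, -1.0]]
wrist_force: [-0.6, 0.1, 2.9]
gripper_width: 0.012
```

The width is the same at both depths, so 12 mm is a full grip, with an offset in the reading. I'll lift and check.

Call:
{"op": "move_arm", "data": {"rows": [0,0,-0.005,0,0,0,1,0,0,-0.015,0,0,0,1,0,0,-0.025,0,0,0,1,0,0,-0.025,0,0,0,1,0,0,-0.025,0,0,0,1,0,0,-0.025,0,0,0,1,0,0,0,0,0,0,1,0,0,0,0,0,0,1]}}

```text
t: 8.43
ee_pos: [0.5825, 0.2084, 0.1974]
ee_rot: [[0.12, 0.993, -0.001], [0.993, -0.12, -0.0], [-0.0, -0.001, -1.0]]
wrist_force: [-0.3, 0.4, -2.1]
gripper_width: 0.0118
```

Run:
```python
from h import *
s=bot.get_state();p=s["ee_pos"];print(s["t"],p,s["gripper_width"],s["wrist_force"],s["joints"].round(2))
si=optics.capture("side");t=optics.capture("top")
B=[b for b in blobs(si,"blue",(180,160,315,300))]
for st,ce,r in B: print(st[4],ce.round(1),[onz(si,*ce,p[2]+k).round(4) for k in(.02,.029,.038)])
T=[b for b in blobs(t,"blue",(170,120,300,220))]
for st,ce,r in T:
    print("t",st[4],ce.round(1),onz(t,*ce,p[2]+.029).round(4),[ (tri(t,ce,si,b[1])[0].round(4),tri(t,ce,si,b[1])[1].round(4)) for b in B])
plan([.601,-.207,p[2]],down(-.14),9)
```

```text
8.425 [0.58247955 0.20838338 0.19743037] 0.011788124117224108 [-0.30273252  0.37943926 -2.06204083] [ 0.34  0.41  0.18  1.35 -0.    2.03]
15 [263.7 216.5] [array([0.582 , 0.1033, 0.2174]), array([0.5733, 0.118 , 0.2264]), array([0.5646, 0.1327, 0.2354])]
26 [223.9 245.4] [array([0.6006, 0.2671, 0.2174]), array([0.5917, 0.2793, 0.2264]), array([0.5827, 0.2915, 0.2354])]
t 29 [255.2 171.3] [0.5736 0.128  0.2264] [(array([0.5701, 0.1267, 0.2319]), np.float64(0.0036)), (array([0.6384, 0.1552, 0.1345]), np.float64(0.0771))]
[-0.0456, 0.0076, -0.0, -0.0002, 0.0001, 0.0022]
[-0.0455, 0.0077, -0.0, -0.0002, 0.0001, 0.0022]
[-0.0455, 0.0078, -0.0, -0.0002, 0.0001, 0.0022]
[-0.0455, 0.0079, -0.0, -0.0002, 0.0001, 0.0022]
[-0.0455, 0.008, -0.0, -0.0002, 0.0001, 0.0022]
[-0.0455, 0.0081, -0.0001, -0.0002, 0.0001, 0.0022]
[-0.0455, 0.0082, -0.0001, -0.0002, 0.0001, 0.0022]
[-0.0454, 0.0083, -0.0001, -0.0002, 0.0001, 0.0022]
[-0.0454, 0.0084, -0.0001, -0.0002, 0.0001, 0.0022]
```

The probe is held, with the rod 29 mm above the TCP reading. Next I'll carry it over to the clip.

Call:
{"op": "move_arm", "data": {"rows": [-0.02,0.004,0,0,0,0.002,1,-0.045,0.008,0,0,0,0.002,1,-0.045,0.008,0,0,0,0.002,1,-0.05,0.009,0,0,0,0.002,1,-0.05,0.009,0,0,0,0.002,1,-0.05,0.009,0,0,0,0.002,1,-0.05,0.009,0,0,0,0.002,1,-0.045,0.008,0,0,0,0.002,1,-0.035,0.006,0,0,0,0.002,1,-0.02,0.003,0,0,0,0.002,1]}}

```text
t: 9.78
ee_pos: [0.6016, -0.2099, 0.1973]
ee_rot: [[0.142, 0.99, -0.001], [0.99, -0.142, 0.0], [-0.0, -0.001, -1.0]]
wrist_force: [0.2, 0.3, -1.5]
gripper_width: 0.0116
```

Call:
{"op": "move_arm", "data": {"rows": [0,0,0.02,0,0,0,1,0,0,0.03,0,0,0,1,0,0,0.03,0,0,0,1,0,0,0.03,0,0,0,1,0,0,0,0,0,0,1,0,0,0,0,0,0,1]}}

```text
t: 10.52
ee_pos: [0.6029, -0.2075, 0.0891]
ee_rot: [[0.139, 0.99, 0.001], [0.99, -0.139, -0.0], [-0.0, 0.001, -1.0]]
wrist_force: [0.5, 0.5, -0.0]
gripper_width: 0.012
```

Run:
```python
from h import *
s=bot.get_state();p=s["ee_pos"];print(s["t"],p,s["ee_rot"][:,1],s["gripper_width"],s["wrist_force"],s["joints"].round(2))
si=optics.capture("side");t=optics.capture("top")
B=blobs(si,"blue",(240,150,345,260));T=blobs(t,"blue",(340,140,460,220))
for st,ce,r in B: print(st[4],ce.round(1),onz(si,*ce,p[2]+.029).round(4))
for st,ce,r in T: print("t",st[4],ce.round(1),onz(t,*ce,p[2]+.029).round(4))
for n,c in(("t",t),("s",si)):
  for st,ce,r in blobs(c,"orange",(365,165,440,200) if n=="t" else (285,195,335,245)): print(n,st[4],ce.round(1))
plan([.601,-.207,.072],down(-.14),1)
cv2.imwrite("pics/c7.png",np.hstack([cv2.resize(t["color"][140:220,350:450],(500,400)),cv2.resize(si["color"][180:260,270:350],(300,300)).repeat(1,0)[:400] if 0 else cv2.resize(si["color"][180:280,270:345],(300,400))])[:,:,::-1])
```

```text
10.525 [ 0.60286102 -0.20754275  0.08907236] [ 9.90246480e-01 -1.39324124e-01  8.34747050e-04] 0.01196424114624878 [ 0.47064417  0.52455637 -0.00116639] [-0.33  0.49  0.04  1.11 -0.    1.38]
6 [319.8 189.8] [ 0.5902 -0.3008  0.1181]
9 [293.9 208.8] [ 0.6128 -0.1397  0.1181]
t 19 [372.5 165.2] [ 0.6168 -0.1307  0.1181]
s 5 [315.8 209.4]
s 6 [299.5 221.5]
[0.0004, -0.0024, 0.0176, 0.0022, 0.0005, 0.0001]
```

View pics/c7.png

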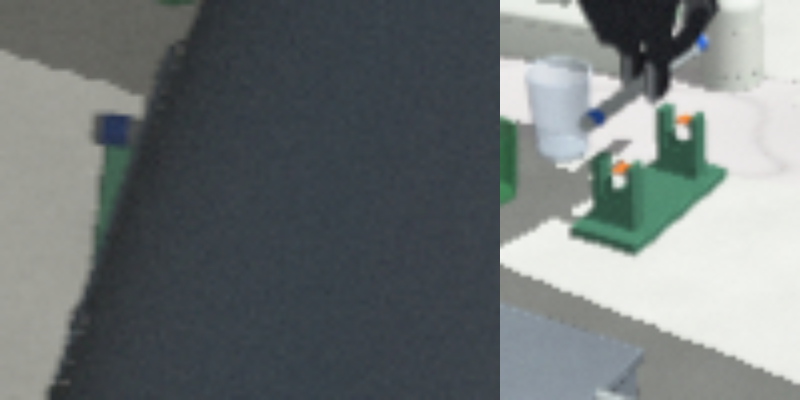

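Crop 7 shows the rod above the forks and parallel to them: bands at crop (593,118) and (702,45), fork slots with orange jaws at (620,168) and (684,120). The rod sits about 1–4 mm to the +x side, so I'll shift −3 mm and go down in stages, watching the force.

Call:
{"op": "move_arm", "data": {"rows": [0,-0.003,0.01,0,0,0,1,0,0,0.015,0,0,0,1,0,0,0.013,0,0,0,1,0,0,0,0,0,0,1], "squeeze": 90}}

```text
t: 11.12
ee_pos: [0.5984, -0.2067, 0.0483]
ee_rot: [[0.14, 0.99, -0.003], [0.99, -0.14, 0.001], [0.0, -0.003, -1.0]]
wrist_force: [-0.8, -0.1, -2.3]
gripper_width: 0.011
```

Call:
{"op": "move_arm", "data": {"rows": [0,0,0.005,0,0,0,1,0,0,0.005,0,0,0,1,0,0,0,0,0,0,1]}}

```text
t: 11.5
ee_pos: [0.5999, -0.2072, 0.0401]
ee_rot: [[0.14, 0.99, 0.001], [0.99, -0.14, -0.0], [-0.0, 0.001, -1.0]]
wrist_force: [0.9, 0.4, 1.0]
gripper_width: 0.011
```

Call:
{"op": "move_arm", "data": {"rows": [0,0,0.005,0,0,0,1,0,0,0.004,0,0,0,1,0,0,0,0,0,0,1]}}

```text
t: 11.88
ee_pos: [0.6001, -0.2072, 0.0309]
ee_rot: [[0.14, 0.99, 0.001], [0.99, -0.14, -0.0], [-0.0, 0.001, -1.0]]
wrist_force: [4.7, -0.6, 0.9]
gripper_width: 0.0108
```

Call:
{"op": "move_arm", "data": {"rows": [0,0.001,0.004,0,0,0,1,0,0,0.003,0,0,0,1,0,0,0,0,0,0,1]}}

```text
t: 12.25
ee_pos: [0.6007, -0.2072, 0.0233]
ee_rot: [[0.139, 0.99, 0.0], [0.99, -0.139, 0.0], [0.0, 0.0, -1.0]]
wrist_force: [6.4, -1.4, -4.1]
gripper_width: 0.0109
```

Call:
{"op": "move_arm", "data": {"rows": [0,0,0.003,0,0,0,1,0,0,0.002,0,0,0,1,0,0,0,0,0,0,1]}}

```text
t: 12.62
ee_pos: [0.5992, -0.2069, 0.0182]
ee_rot: [[0.14, 0.99, -0.003], [0.99, -0.14, 0.001], [0.0, -0.003, -1.0]]
wrist_force: [0.9, -0.1, -0.7]
gripper_width: 0.0108
```

Call:
{"op": "move_arm", "data": {"rows": [0,0,0.002,0,0,0,1,0,0,0.001,0,0,0,1,0,0,0,0,0,0,1]}}

```text
t: 13.0
ee_pos: [0.6001, -0.2072, 0.0164]
ee_rot: [[0.14, 0.99, -0.0], [0.99, -0.14, -0.0], [-0.0, -0.0, -1.0]]
wrist_force: [-2.9, 0.4, 4.0]
gripper_width: 0.0111
```

Run:
```python
from h import *
si=optics.capture("side")
s=bot.get_state();print(s["t"],s["ee_pos"],s["wrist_force"])
for st,ce,r in blobs(si,"orange",(285,195,335,245),2): print(st[4],ce.round(1))
for st,ce,r in blobs(si,"blue",(270,180,345,260)): print("b",st[4],ce.round(1),onz(si,*ce,.045).round(4))
cv2.imwrite("pics/c8.png",cv2.resize(si["color"][185:250,275:340],(585,585),interpolation=0)[:,:,::-1])
```

```text
13.05 [ 0.60009647 -0.20715488  0.01638903] [-2.9005316  -0.29264906  5.7512397 ]
6 [299.5 221.5]
b 11 [295.5 229. ] [ 0.61   -0.1391  0.045 ]
```

View pics/c8.png

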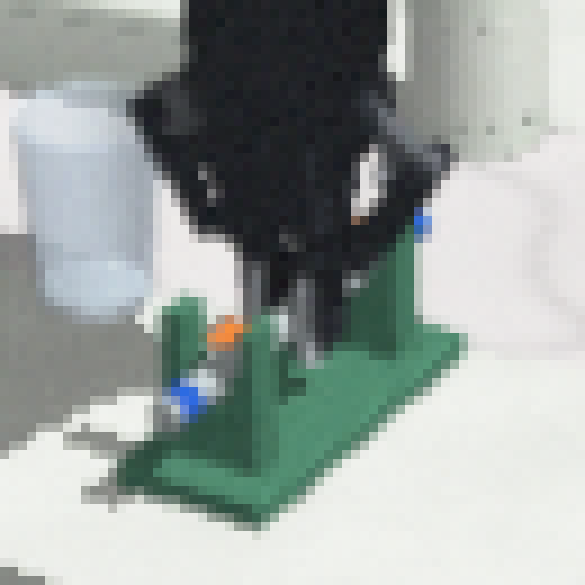

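Crop 8 shows the rod low in the +y fork with its jaw level above it again at (299.5,221.5), unchanged from before. The other jaw is hidden behind the gripper. One more slight press, then I'll release, rise and check.

Call:
{"op": "move_arm", "data": {"rows": [0,0,0.001,0,0,0,1,0,0,0,0,0,0,1]}}

```text
t: 13.3
ee_pos: [0.6002, -0.2072, 0.0163]
ee_rot: [[0.14, 0.99, 0.0], [0.99, -0.14, -0.0], [-0.0, 0.0, -1.0]]
wrist_force: [-6.4, 2.1, 13.7]
gripper_width: 0.0111
```

Call:
{"op": "move_arm", "data": {"rows": [0,0,0,0,0,0,0.2,0,0,0,0,0,0,0.2,0,0,0,0,0,0,0.2,0,0,0,0,0,0,0.2,0,0,-0.02,0,0,0,0.2,0,0,-0.03,0,0,0,0.2,0,0,-0.04,0,0,0,0.2,0,0,-0.04,0,0,0,0.2,0,0,-0.03,0,0,0,0.2,0,0,0,0,0,0,0.2]}}

```text
t: 14.55
ee_pos: [0.6018, -0.2077, 0.1776]
ee_rot: [[0.14, 0.99, 0.004], [0.99, -0.14, -0.002], [-0.001, 0.005, -1.0]]
wrist_force: [-0.4, -0.2, -0.1]
gripper_width: 0.0339
```

Run:
```python
from h import *
si=optics.capture("side")
s=bot.get_state();print(s["t"],s["ee_pos"],s["wrist_force"],s["gripper_width"])
for st,ce,r in blobs(si,"orange",(285,195,335,245),2): print(st[4],ce.round(1))
for st,ce,r in blobs(si,"blue",(270,180,345,260)): print("b",st[4],ce.round(1),onz(si,*ce,.045).round(4))
# hover above bar: tool down, y across
plan([.434,.226,.16],down(-.122),12)
```

```text
14.6 [ 0.60101125 -0.20738296  0.17578295] [-0.31420625 -0.09922438 -0.93868041] 0.03437509568200685
5 [315.8 209.4]
6 [299.5 221.5]
b 10 [295.4 228.9] [ 0.6107 -0.1396  0.045 ]
[0.0338, -0.0188, 0.0013, 0.0002, 0.0, -0.0015]
[0.0338, -0.0188, 0.0013, 0.0002, 0.0, -0.0015]
[0.0339, -0.0187, 0.0013, 0.0002, 0.0, -0.0015]
[0.0339, -0.0187, 0.0013, 0.0002, 0.0, -0.0015]
[0.0339, -0.0186, 0.0013, 0.0002, 0.0, -0.0015]
[0.034, -0.0186, 0.0013, 0.0002, 0.0, -0.0015]
[0.034, -0.0185, 0.0013, 0.0002, 0.0, -0.0015]
[0.034, -0.0185, 0.0013, 0.0002, 0.0, -0.0015]
[0.034, -0.0184, 0.0013, 0.0002, 0.0, -0.0015]
[0.0341, -0.0184, 0.0013, 0.0002, 0.0, -0.0015]
[0.0341, -0.0183, 0.0013, 0.0002, 0.0, -0.0015]
[0.0341, -0.0183, 0.0013, 0.0002, 0.0, -0.0015]
```

Both jaws are back at their original pixels with the rod seated below and released. On to the red bar.

Call:
{"op": "move_arm", "data": {"rows": [0.03,-0.018,0,0,0,0,0.2,0.045,-0.025,0,0,0,0,0.2,0.05,-0.027,0,0,0,0,0.2,0.05,-0.027,0,0,0,0,0.2,0.05,-0.027,0,0,0,-0.006,0.2,0.05,-0.027,0,0,0,-0.006,0.2,0.05,-0.027,0,0,0,-0.006,0.2,0.04,-0.022,0,0,0,0,0.2,0.03,-0.015,0,0,0,0,0.2,0,0,0,0,0,0,0.2], "squeeze": 25}}

```text
t: 15.85
ee_pos: [0.439, 0.2146, 0.1737]
ee_rot: [[0.118, 0.993, -0.002], [0.993, -0.118, -0.001], [-0.001, -0.002, -1.0]]
wrist_force: [-0.5, -0.0, 0.6]
gripper_width: 0.0338
```

Run:
```python
from h import *
si=optics.capture("side"); t=optics.capture("top")
s=bot.get_state();print(s["t"],s["ee_pos"],s["wrist_force"],s["gripper_width"],s["joints"].round(2))
for st,ce,r in blobs(si,"red",(260,260,330,320),8): print(st[4],ce.round(1),onz(si,*ce,.085).round(4))
for st,ce,r in blobs(t,"red",(180,235,260,260),8): print("t",st[4],ce.round(1),onz(t,*ce,.085).round(4))
plan([.433,.225,.12],down(-.122),2)
```

```text
15.95 [0.4398116  0.21286899 0.17397779] [-0.36204631 -0.81958067  0.08814805] 0.03437463280473307 [ 0.45  0.2  -0.18  1.19 -0.    2.14]
179 [296.8 296.1] [0.4332 0.2284 0.085 ]
[0.0056, -0.0041, 0.027, -0.0007, 0.0007, 0.0005]
[0.0056, -0.0041, 0.027, -0.0007, 0.0007, 0.0005]
```

Call:
{"op": "move_arm", "data": {"rows": [0.011,-0.008,0.02,0,0,0,0.2,0,0,0.03,0,0,0,0.2,0,0,0.03,0,0,0,0.2,0,0,0.02,0,0,0,0.2,0,0,0,0,0,0,0.2,0,0,0,0,0,0,0.2]}}

```text
t: 16.7
ee_pos: [0.4344, 0.2245, 0.0755]
ee_rot: [[0.123, 0.992, 0.0], [0.992, -0.123, 0.0], [0.0, 0.0, -1.0]]
wrist_force: [0.2, 0.0, 0.1]
gripper_width: 0.034
```

Call:
{"op": "move_arm", "data": {"rows": [0,0,0.01,0,0,0,0.2,0,0,0.008,0,0,0,0.2,0,0,0,0,0,0,0.2]}}

```text
t: 17.08
ee_pos: [0.4333, 0.2247, 0.0564]
ee_rot: [[0.122, 0.993, -0.001], [0.993, -0.122, -0.001], [-0.001, -0.001, -1.0]]
wrist_force: [-0.4, 0.3, 0.2]
gripper_width: 0.0344
```

Run:
```python
from h import *
si=optics.capture("side")
s=bot.get_state();print(s["t"],s["ee_pos"],s["wrist_force"],s["gripper_width"])
cv2.imwrite("pics/c9.png",cv2.resize(si["color"][250:330,250:330],(560,560),interpolation=0)[:,:,::-1])
```

```text
17.125 [0.43354824 0.22488545 0.05670994] [-0.60408932 -1.41286014 -0.62976319] 0.034174011387237656
```

View pics/c9.png

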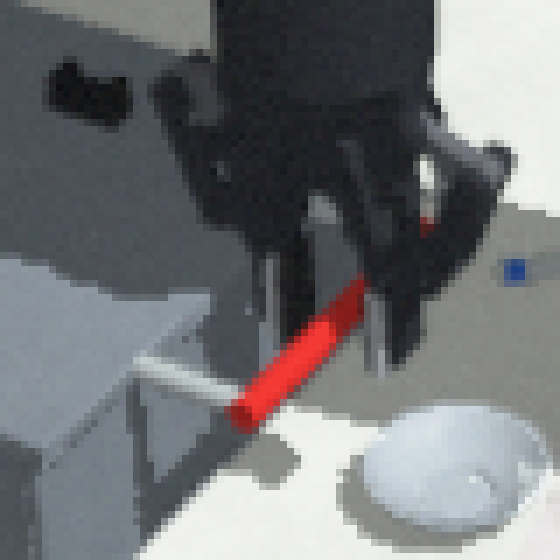

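Crop 9 shows the fingers straddling the bar, near tip at about (380,370) and far tip at (275,345) of the crop, with the dish clear. I'll close on it.

Call:
{"op": "move_arm", "data": {"rows": [0,0,0,0,0,0,1,0,0,0,0,0,0,1,0,0,0,0,0,0,1,0,0,0,0,0,0,1,0,0,0,0,0,0,1], "squeeze": 30}}

```text
t: 17.75
ee_pos: [0.4324, 0.2252, 0.057]
ee_rot: [[0.121, 0.993, -0.002], [0.993, -0.121, 0.001], [0.0, -0.003, -1.0]]
wrist_force: [-5.7, 1.6, 2.8]
gripper_width: 0.0108
```

Run:
```python
from h import *
s=bot.get_state();print(s["t"],s["ee_pos"],s["wrist_force"],s["gripper_width"])
a=np.deg2rad(np.r_[np.arange(0,57,4),56]+1.15)
for i in range(len(a)-1): print(round(np.rad2deg(a[i+1])-1.15),(.25*(np.cos(a[i])-np.cos(a[i+1]))).round(4),(-.25*(np.sin(a[i+1])-np.sin(a[i]))).round(4))
```

```text
17.75 [0.43236731 0.2252133  0.05699287] [-5.66981056  1.58126831  2.75409109] 0.010829720497431463
4 0.001 -0.0174
8 0.0022 -0.0173
12 0.0034 -0.0171
16 0.0046 -0.0168
20 0.0057 -0.0165
24 0.0069 -0.016
28 0.008 -0.0155
32 0.009 -0.0149
36 0.01 -0.0143
40 0.011 -0.0135
44 0.0119 -0.0127
48 0.0128 -0.0119
52 0.0136 -0.0109
56 0.0143 -0.01
56 0.0 -0.0
```

Call:
{"op": "move_arm", "data": {"rows": [0,0,-0.0174,0,0,0,1,0,0.0022,-0.0173,0,0,0,1,0,0.0034,-0.0171,0,0,0,1,0,0.0046,-0.0168,0,0,0,1,0,0.0057,-0.0165,0,0,0,1,0,0.0069,-0.016,0,0,0,1,0,0,0,0,0,0,1,0,0,0,0,0,0,1]}}

```text
t: 18.75
ee_pos: [0.4545, 0.2223, 0.1582]
ee_rot: [[0.121, 0.993, -0.003], [0.993, -0.121, 0.001], [0.0, -0.003, -1.0]]
wrist_force: [-7.3, 1.9, 2.8]
gripper_width: 0.0108
```

```bash
cat >> h.py <<'E'
HG=np.array([.4321+.25*.9926,.2252-.25*.122,.08]); AX=np.array([.9926,-.122,0])
def lidcheck():
    s=bot.get_state(); p=s["ee_pos"]+[0,0,.0283]; d=p-HG; print(s["t"],s["ee_pos"].round(4),s["wrist_force"].round(1),s["gripper_width"].round(4))
    out=-d@AX; print("tcp radius",np.hypot(out,d[2]).round(4),"angle",np.rad2deg(np.arctan2(d[2],out))-1.15)
    si=optics.capture("side")
    for st,ce,r in blobs(si,"red",(200,120,340,310),12):
        print(st[4],ce.round(1)); bp=cv2.boxPoints(r)
    return si
E
python3 -c "
from h import *
si=lidcheck()
for a in (16,20,24,28,32):
    q=np.deg2rad(a+1.15);c=HG-AX*.25*np.cos(q)+[0,0,.25*np.sin(q)]; e=c+.061*np.array([.122,.9926,0]); print(a,np.round(proj(si,e),1))
h=cv2.cvtColor(si['color'],cv2.COLOR_RGB2HSV); m=(cv2.inRange(h,(0,150,80),(6,255,255))|cv2.inRange(h,(174,150,80),(180,255,255)));m[:,:230]=0;m[:180]=0
p=np.argwhere(m>0)[:,::-1];print('left end',p[p[:,0].argmin()],p[p[:,1].argmax()])
"
```

```text
Traceback (most recent call last):
  File "h.py", line 31, in lidcheck
    s=bot.get_state(); p=s["ee_pos"]+[0,0,.0283]; d=p-HG; print(s["t"],s["ee_pos"].round(4),s["wrist_force"].round(1),s["gripper_width"].round(4))
                                                                                                                      ^^^^^^^^^^^^^^^^^^^^^^^^
AttributeError: 'float' object has no attribute 'round'
```

```bash
sed -i 's/s\["gripper_width"\].round(4)/round(s["gripper_width"],4)/' h.py
cat > lc.py <<'E'
from h import *
import sys
si=lidcheck()
for a in map(float,sys.argv[1:]):
    q=np.deg2rad(a+1.15);c=HG-AX*.25*np.cos(q)+[0,0,.25*np.sin(q)]; e=c+.061*np.array([.122,.9926,0]); print(a,np.round(proj(si,e),1))
h=cv2.cvtColor(si['color'],cv2.COLOR_RGB2HSV); m=(cv2.inRange(h,(0,150,80),(6,255,255))|cv2.inRange(h,(174,150,80),(180,255,255)));m[:,:230]=0;m[:180]=0
n,l,st,ce=cv2.connectedComponentsWithStats(m)
for i in range(1,n):
    if st[i][4]>12:
        p=np.argwhere(l==i)[:,::-1];print('left end',p[p[:,0].argmin()],'lowest',p[p[:,1].argmax()],'n',len(p))
E
python3 lc.py 0 16 20 24 28 32
```

```text
18.75 [0.4545 0.2223 0.1582] [-7.3  1.9  2.8] 0.0108
tcp radius 0.2511 angle 23.931357380835895
38 [327.4 167.1]
341 [221.5 215. ]
98 [280.5 266.4]
0.0 [284.3 309.3]
16.0 [278.7 284.8]
20.0 [276.2 278.3]
24.0 [273.3 271.8]
28.0 [270.  265.2]
32.0 [266.2 258.7]
left end [230 205] lowest [230 213] n 102
left end [272 272] lowest [274 274] n 98
```

The bar end at (273,273) matches 24°, agreeing with the TCP. I'll continue past balance to about 57°.

Call:
{"op": "move_arm", "data": {"rows": [0,0.0075,-0.0155,0,0,0,1,0,0.009,-0.0149,0,0,0,1,0,0.01,-0.0143,0,0,0,1,0,0.011,-0.0135,0,0,0,1,0,0.0119,-0.0127,0,0,0,1,0,0.0064,-0.006,0,0,0,1,0,0.0064,-0.0059,0,0,0,1,0,0.0068,-0.0055,0,0,0,1,0,0.0068,-0.0054,0,0,0,1,0,0,0,0,0,0,1]}}

```text
t: 20.05
ee_pos: [0.5296, 0.2127, 0.254]
ee_rot: [[0.121, 0.993, -0.002], [0.993, -0.121, 0.001], [0.0, -0.002, -1.0]]
wrist_force: [-15.5, -2.9, 18.1]
gripper_width: 0.0108
```

```bash
python3 lc.py 48 52 54 56
```

```text
20.05 [0.5296 0.2127 0.254 ] [-15.5  -2.9  18.1] 0.0108
tcp radius 0.2528 angle 51.97899129712625
38 [327.4 167.1]
340 [221.6 215. ]
39 [271.1 209.1]
96 [251.2 223. ]
48.0 [247.8 234. ]
52.0 [242.5 228.4]
54.0 [239.8 225.7]
56.0 [237.  223.1]
left end [230 205] lowest [230 213] n 102
left end [268 209] lowest [268 213] n 39
left end [243 227] lowest [243 230] n 96
```

The force is building radially outward (about 24 N), so my arc is about 2–3 mm too tight here. I'll relax outward, then go on.

Call:
{"op": "move_arm", "data": {"rows": [0,-0.0006,-0.0008,0,0,0,1,0,-0.0006,-0.0008,0,0,0,1,0,0,0,0,0,0,1]}}

```text
t: 20.48
ee_pos: [0.5295, 0.2127, 0.2541]
ee_rot: [[0.122, 0.993, -0.001], [0.993, -0.122, -0.001], [-0.001, -0.001, -1.0]]
wrist_force: [-6.2, -3.1, 8.0]
gripper_width: 0.0104
```

Call:
{"op": "move_arm", "data": {"rows": [0,0.0035,-0.0042,0,0,0,1,0,0.0045,-0.0031,0,0,0,1,0,0.0046,-0.0031,0,0,0,1,0,0.0046,-0.003,0,0,0,1,0,0,0,0,0,0,1,0,0,0,0,0,0,1]}}

```text
t: 21.22
ee_pos: [0.5477, 0.2105, 0.2671]
ee_rot: [[0.122, 0.993, -0.0], [0.993, -0.122, -0.001], [-0.001, -0.0, -1.0]]
wrist_force: [-2.4, -5.7, 1.9]
gripper_width: 0.0108
```

```bash
python3 lc.py 54 56 57 58
```

```text
21.225 [0.5477 0.2105 0.2671] [-2.4 -5.7  1.9] 0.0108
tcp radius 0.2534 angle 57.06353363696595
38 [327.4 167.1]
339 [221.5 215. ]
47 [264.4 202.6]
90 [244.1 216.3]
54.0 [239.8 225.7]
56.0 [237.  223.1]
57.0 [235.6 221.8]
58.0 [234.2 220.6]
left end [230 205] lowest [230 213] n 101
left end [261 202] lowest [261 207] n 47
left end [236 220] lowest [236 223] n 90
```

The bar end at (236,221.5) reads about 57°, roughly 5° past balance, and the forces are low. I'll ease it back to about 41.5°.

Call:
{"op": "move_arm", "data": {"rows": [0,-0.0057,0.0037,0,0,0,1,0,-0.0057,0.0038,0,0,0,1,0,-0.0055,0.0041,0,0,0,1,0,-0.0055,0.0041,0,0,0,1,0,-0.0053,0.0043,0,0,0,1,0,-0.0053,0.0044,0,0,0,1,0,-0.0049,0.0048,0,0,0,1,0,-0.0049,0.0048,0,0,0,1,0,-0.0047,0.005,0,0,0,1,0,-0.0047,0.0051,0,0,0,1]}}

```text
t: 22.52
ee_pos: [0.4953, 0.2177, 0.2224]
ee_rot: [[0.121, 0.993, -0.0], [0.993, -0.121, 0.0], [0.0, -0.0, -1.0]]
wrist_force: [1.3, -1.7, 0.0]
gripper_width: 0.0104
```

Call:
{"op": "move_arm", "data": {"rows": [0,0,0,0,0,0,1,0,0,0,0,0,0,1,0,0,0,0,0,0,1]}}

```text
t: 22.9
ee_pos: [0.4956, 0.2176, 0.2229]
ee_rot: [[0.122, 0.993, -0.0], [0.993, -0.122, 0.0], [0.0, -0.0, -1.0]]
wrist_force: [-2.9, -0.6, 2.1]
gripper_width: 0.0106
```

```bash
python3 lc.py 38 40 42 44
python3 - <<'E'
from h import *
si=optics.capture("side")
for st,ce,r in blobs(si,"orange",(285,195,335,245),2): print(st[4],ce.round(1))
for st,ce,r in blobs(si,"blue",(270,180,345,260)): print("b",st[4],ce.round(1))
cv2.imwrite("pics/c10.png",cv2.resize(si["color"][160:360,150:350],(600,600))[:,:,::-1])
E
```

```text
22.9 [0.4956 0.2176 0.2229] [-2.9 -0.6  2.1] 0.0106
tcp radius 0.2528 angle 41.468095998249126
38 [327.4 167.1]
340 [221.5 215.1]
24 [283.7 224.2]
94 [263.9 238.8]
38.0 [259.9 249.2]
40.0 [257.7 246. ]
42.0 [255.3 243. ]
44.0 [252.9 239.9]
left end [230 205] lowest [230 213] n 101
left end [281 225] lowest [281 228] n 24
left end [256 243] lowest [257 246] n 94
5 [315.8 209.4]
6 [299.5 221.5]
b 9 [295.3 228.7]
```

View pics/c10.png

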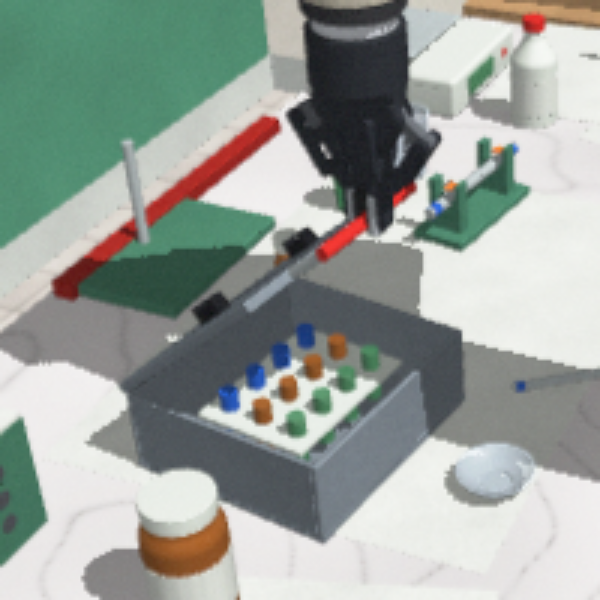

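The picture shows the lid held open by the bar at about (335,240) of the crop. The probe is in the clip with both orange jaws above it, at (450,187) and (498,150). The glassware is untouched. TCP and camera both give about 41.5°, 10° below balance, so I'll hand it in.

```bash
python3 -c "
from workcell import bot
print(bot.sign_off())"
```

```text
the job is handed in; nothing more can be done
None
```

The job is done and handed in at about 23 s. The probe is clipped and released, and the lid is held still about 10° below balance.

- **Probe:** I pressed it into the green clip until the upward force rose to about 14 N, then let go. Afterwards both orange jaws were back at their shut positions in the image, with the rod below them.
- **Lid:** I raised it by the bar to about 57°, roughly 5° past balance, keeping hold. I then eased it back to about 41.5°, where the grip holds it with about 3 N at the wrist. The camera and the arm position agree on both angles.
- **Bystanders:** The last picture shows the dish, jars and bottle in view standing where they were. I did not check the stopper or the beakers separately at the end.

Some things disagreed along the way:
- **First grasp:** it closed above the rod, because the fingers stood roughly 20 mm higher than the stated tool geometry. I corrected for this by sight, and opened the next grip once as well, thinking it too shallow.
- **Gripper width:** it reads 1–3 mm too small.
- **Lid swing:** my arc was 2–3 mm too tight, which built up about 24 N until I eased it outward.

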